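Nudge the tall length stop up to its pointer

TASK

Two drill-setting rails lie on the desk, each with a stiff sliding steel stop. On the rail with the taller stop, nudge the stop along in small pushes towards the end block until the line scribed across it stands level with the tip of that rail's pointer clip, without running past it. Do not shift the pointer clip, and leave the lower stop on the other rail where it is.

Things in the scene. Friction and masses are not known exactly. Their poses are not given: they have to be found in the camera images.
- tall_stop_line (a point): Top centre of the taller steel stop block, on its scribed black line, 60 mm above the desk. Block: 38 mm across the rail, 36 mm along it, 48 mm tall, on a 12 mm thick rail; its rear end face (the one to push) lies 18 mm to -y of this point, 12 to 60 mm above the desk. Axes: y along the rail towards its end block, roughly to the robot's left (within 0.3 rad); z up.
- tall_stop (a joint): Travel of the taller stop along its rail's y, m (0 to 0.155). Stiff: moves at about 5 N, does not coast, stays where left; starts 40 to 130 mm short of the pointer. Rail: fixed aluminium bar 44 x 240 x 12 mm with an end block 30 mm above the desk at its +y end; 22 to 52 mm of bare rail lie behind the stop, then 40 mm of desk with flat things under 20 mm. Either rail may be the left one.
- tall_pointer_tip (a point): Tip of the dark pointer clip clamped to the robot-side edge of the taller stop's rail, 18 mm above the desk; axes as the rail's. Clip: 18 mm along the rail, 17 mm out from its edge; shifts only if pushed with over 40 N. The line is level with the tip when both have the same position along y; it is then 20 mm across the rail (x) from the tip and 42 mm above it.
- low_stop_line (a point): Top centre of the lower stop block on the other rail, 34 mm above the desk (block 38 mm across, 36 mm along its rail, 22 mm tall; same kind of axes, rail and pointer clip). Leave it alone.

How it is judged:
At the end, for the whole second after the job is handed in: The taller stop's scribed line is within 12 mm of the pointer tip measured along the rail and stays there; the pointer clip and the lower stop are within 5 mm of where they started (y of tall_stop_line in the frame of tall_pointer_tip between -0.012 and 0.012 m and distance of each of tall_pointer_tip, low_stop_line from where it was at the start of the episode below 0.005 m); the robot touches nothing.
It fails at once if the taller stop runs more than 12 mm past the pointer (y of tall_stop_line in the frame of tall_pointer_tip above 0.012 m).
It fails at once if the pointer clip is shifted by more than 5 mm (distance of tall_pointer_tip from where it was at the start of the episode above 0.005 m).
It fails at once if the lower stop is moved by more than 5 mm (distance of low_stop_line from where it was at the start of the episode above 0.005 m).
It also fails if it takes over 38 s, if anything falls off the work surface, if the arm or the gripper's body presses on something with over 40 N, if the wrist force passes 120 N, or if a joint passes its speed limit or range.

ROBOT

A 6-joint arm with a two-finger parallel gripper is mounted at the origin on a cart in front of the work surface, level with it; the furniture and walls round the work are solid. World frame = base frame: x ahead of the robot, y to its left, z up, the work surface at z = 0. Lengths are in m, angles in rad, forces in N, time in s.
With the tool pointing down it reaches from about 0.35 to 0.925 m from the base axis. Payload 6.4 kg.
Tool frame: the origin (TCP) lies on the mounting face of the last link; the fingertips stand 173 mm ahead of it and the grasp point (between the pads) lies 155 mm ahead of it; x points along the fingers, y is the direction in which the jaws open and shut, and the axes are right-handed (so a half turn about x gives the same grasp; the last joint's range is limited). The gripper opens to 85 mm and grips with 20 to 120 N. Pads are 22 mm wide; open, the fingers measure 114 mm over their backs; the gripper's body (76 mm by 85 mm) begins 54 mm behind the grasp point. The pads swing forward as they close: fully open they stand 13 mm farther back than shut.
Start: joints at [-1.395, 0.245, 1.558, -0, 1.339, -0.174], TCP at [0.223, -0.611, 0.405] pointing down, gripper open.
Joint ranges: [-3.13, 3.13], [-1.02, 2.26], [0.13, 2.54], [-0.95, 4.09], [0.21, 2.88], [-2.74, 2.74]. Speed limits (rad/s): [2.57, 2.57, 3.14, 3.14, 3.14, 3.14].

INTERFACE

Orientations are given as a rotation vector (axis times angle).
In Python, from workcell import status, capture, ticket gives the robot as it stands.
- The arm moves only by the shell command python3 -m inch 'ROWS' [FORCE]. ROWS is JSON, a list of rows, each a list of 3 entries, a list of its own where there are three numbers: the shift along the world's x, y, z in mm, then the turn, a rotation vector about the world's x, y, z in degrees, then the gripper's target within -1 to 1 (fully open at 1, half-way at 0, shut at -1). In form: [[[tx, ty, tz], [rx, ry, rz], hand], ...]. A call has 1 to 20 rows; each row shifts and turns the commanded pose from where the row before left it; what a row does not reach is not made up. A row lasts 1/12 s, in which the tool goes at most 41.7 mm and 7.16 degrees, less where a joint would pass 70% of its speed; a pose out of reach is approached as far as the arm can. A call with a gripper value outside its range is refused whole. The fingers move at their own pace and stop on an object; FORCE is the grip in N (left out, the last holds). Time passes only in rows, so rows that do not move let the fingers close. It gives the time, the measured TCP pose, the force and the opening at its end, in the units of the state.
- status.sense(): the state, without advancing time (a new reading comes with each control period).
- capture(name): name is "scene" or "top" or "wrist"; returns a dict with "image" (384x512x3 uint8, red, green, blue), "fx", "fy", "cx", "cy" (pixels), "eye" and "orientation" of the camera in the world; the wrist camera has in their place "hand_eye" (4x4, takes a point from camera to tool coordinates, whose origin is the TCP and whose axes are the tool frame's). Camera axes: x right, y down, z forward; pixel columns grow to the right and rows downward; lengths in m; the calibration is good to about 2 mm. The wrist camera is an equidistant fisheye: a pixel r from the principal point sees the ray r / f radians off the axis. A picture is of the moment at which its call begins: read the wrist's pose just before it. There is no depth.
- ticket.finish_job(): hands the job in, once; it reports no verdict.
The state is a dict: "time_s": time; "qpos": joint angles; "dq": joint speeds; "joint_efforts": joint torques, N m; "eef_pos": TCP position; "orientation": TCP orientation; "force": force on the tool from outside, world axes, zero at the start; "ft_torque": the same for the moment, N m; "finger_gap": finger opening in m.
Only numpy, scipy, OpenCV 4.12 (cv2) and the standard library are available. Lean on these libraries where they do the work, as an engineer would, in place of code of your own. Each camera call takes 0.05 s, during which the arm holds its last target.

## Working session

There is one attempt and no reset: what is moved stays moved. The work goes in short steps, Python scripts to look and compute and a shell command to move; the robot and the scene stay as the last step left them, time stands still between calls to the robot, and variables do not carry over. Pictures are saved under pics/ and viewed, and the job is handed in when it is done.

```bash
mkdir -p pics; ls
python3 - <<'E'
from workcell import status,capture
import cv2,pickle
s=status.sense();print(s)
for n in("scene","top"):
    c=capture(n);cv2.imwrite(f"pics/{n}0.png",c["image"][:,:,::-1]);pickle.dump(c,open(f"{n}0.pkl","wb"))
    print(n,{k:v for k,v in c.items() if k!="image"})
E
```

```text
pics
{'time_s': 0.0, 'qpos': array([-1.39511126e+00,  2.45810723e-01,  1.55901070e+00, -1.08860134e-05,
        1.33869824e+00, -1.74140563e-01]), 'dq': array([-4.48091717e-04, -4.26722812e-04, -8.10328980e-05, -8.00252277e-05,
       -1.96284233e-05, -1.49944689e-03]), 'joint_efforts': array([-1.15132403e-03, -4.29515433e+01, -3.26127398e+01, -1.96212482e-04,
        5.42284208e-03, -5.13703853e-06]), 'eef_pos': array([ 0.2227169 , -0.61041216,  0.40358392]), 'orientation': array([ 2.03195629,  0.36107766, -2.03198122]), 'force': array([-0.7258624 , -0.15700628,  0.15084578]), 'ft_torque': array([ 0.00969877, -0.01546886,  0.00384725]), 'finger_gap': 0.08530333999281421}
scene {'fx': 378.73316293705864, 'fy': 378.73316293705864, 'cx': 259.67397899620937, 'cy': 190.34161128544486, 'eye': array([0.07366294, 0.56736223, 0.66365715]), 'orientation': array([-0.94335719,  2.48494508, -1.09887673])}
top {'fx': 441.8395712998835, 'fy': 441.8395712998835, 'cx': 267.7009409948623, 'cy': 191.91869020228881, 'eye': array([0.29449   , 0.09602389, 0.94462589]), 'orientation': array([-2.11761725,  2.11476047, -0.16672434])}
```

View pics/scene0.png

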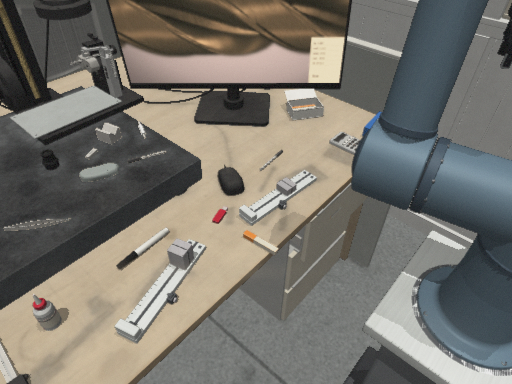

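View pics/top0.png

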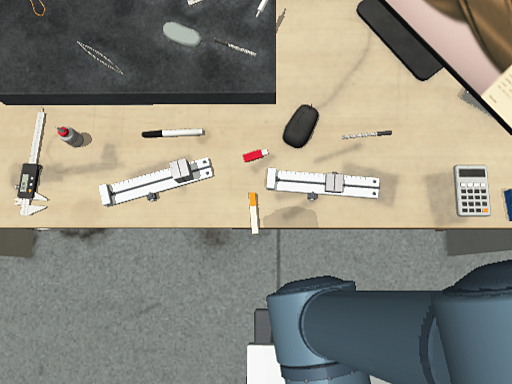

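The scene view shows the taller block on the left rail (scene ~(180,253), top ~(182,170)). The lower stop is on the right rail (top ~(333,182)), and the left rail's pointer clip is near top (152,197). I'll zoom in on these.

Run:
```python
import cv2,pickle
c=pickle.load(open("top0.pkl","rb"))["image"][:,:,::-1]
cv2.imwrite("pics/topz.png",cv2.resize(c[140:220,90:225],None,fx=5.9,fy=5.9,interpolation=cv2.INTER_CUBIC))
c=pickle.load(open("scene0.pkl","rb"))["image"][:,:,::-1]
cv2.imwrite("pics/scenez.png",cv2.resize(c[230:345,110:220],None,fx=5,fy=5,interpolation=cv2.INTER_CUBIC))
```

```text
(no output)
```

View pics/topz.png

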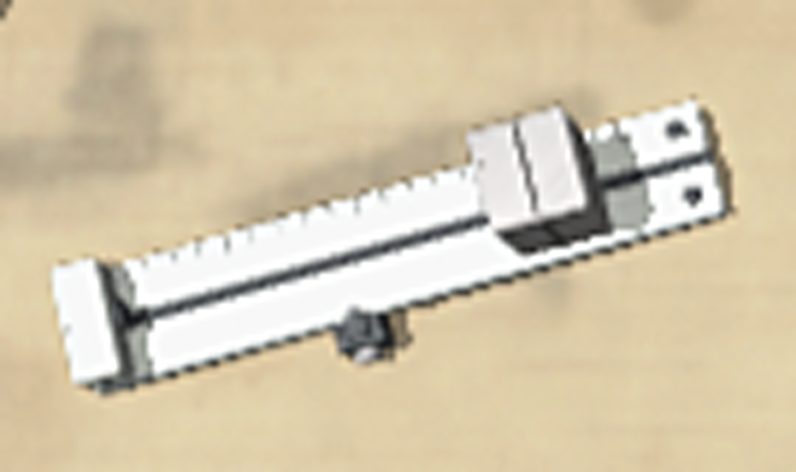

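View pics/scenez.png

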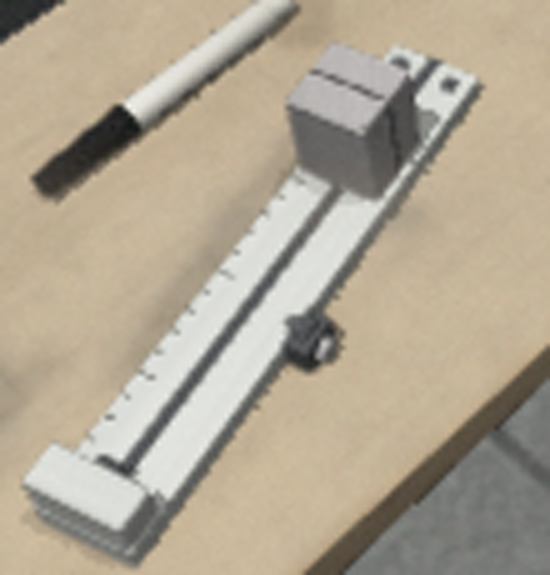

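```bash
cat > h.py <<'E'
import numpy as np,pickle
from scipy.spatial.transform import Rotation as R
def ray(c,u,v,z):
    d=R.from_rotvec(c["orientation"]).apply([(u-c["cx"])/c["fx"],(v-c["cy"])/c["fy"],1.])
    e=np.array(c["eye"]);return e+d*(z-e[2])/d[2]
def tz(u,v,u0,v0,s): return (u+.5)/s-.5+u0,(v+.5)/s-.5+v0
E
python3 - <<'E'
from h import *
t=pickle.load(open("top0.pkl","rb"));s=pickle.load(open("scene0.pkl","rb"))
T=lambda u,v,z:ray(t,*tz(u,v,90,140,5.9),z)
S=lambda u,v,z:ray(s,*tz(u,v,110,230,5),z)
np.set_printoptions(precision=4,suppress=True)
a=T(697,100,.012);b=T(725,213,.012);e=T(52,268,.03);f=T(76,382,.03)
print("rail R ends",a,b,"endblock",e,f)
ax=(e+f-a-b)[:2];print(np.linalg.norm(ax)/2);ax/=np.linalg.norm(ax);print("ax",ax,"yaw",np.arctan2(-ax[0],ax[1]))
P={"lineT":T(526.5,166.5,.06),"topcT":T(529,167,.06),"lineS":S(346,84,.06),"tipT":T(358,314,.018),"clipT":T(366,330,.018),"tipS":S(296,322,.018),"clipS":S(312,342,.018)}
n=np.array([ax[1],-ax[0]])
for k,p in P.items():print(k,p,"along",(p-a)[:2]@ax,"across",(p-a)[:2]@n)
E
```

```text
rail R ends [0.5435 0.2496 0.012 ] [0.5006 0.2381 0.012 ] endblock [0.4767 0.4786 0.03  ] [0.4351 0.4669 0.03  ]
0.23825627567317048
ax [-0.2776  0.9607] yaw 0.2812672593910605
lineT [0.5068 0.301  0.06  ] along 0.059507831288908825 across -0.020985088733010363
topcT [0.5066 0.3001 0.06  ] along 0.05870603269706182 across -0.021405827341048612
lineS [0.5057 0.3018 0.06  ] along 0.06059655554558172 across -0.02180959436216905
tipT [0.462  0.3701 0.018 ] along 0.13835986992745303 across -0.044894990618501475
clipT [0.456  0.3669 0.018 ] along 0.13689776675819293 across -0.05146562529795168
tipS [0.4599 0.3719 0.018 ] along 0.14066972540926292 across -0.046415778962355596
clipS [0.4485 0.3734 0.018 ] along 0.14525629308828766 across -0.056949739683622616
```

Run:
```python
from h import *
from workcell import status
s=status.sense();M=R.from_rotvec(s["orientation"]).as_matrix();print(M.round(3))
ax=np.array([-.2776,.9607])
print("tool yaw of y and z axes vs rail", np.degrees([np.arctan2(*M[1::-1,1]),np.arctan2(*M[1::-1,2]),np.arctan2(ax[1],ax[0])]))
a=np.array([.5435,.2496]);n=np.array([ax[1],-ax[0]])
for al in(.010,.018,.0305,.0305+.078): print(al,a+al*ax-.0215*n)
```

```text
[[-0.     0.343 -0.939]
 [ 0.002 -0.939 -0.343]
 [-1.    -0.002 -0.   ]]
tool yaw of y and z axes vs rail [ -69.95592127 -159.95594951  106.11696556]
0.01 [0.52006895 0.2532386 ]
0.018 [0.51784815 0.2609242 ]
0.0305 [0.51437815 0.27293295]
0.1085 [0.49272535 0.34786755]
```

```bash
python3 -m inch '[[[5,15,0],[0,0,-0.2],-1],[[10,30,0],[0,0,-0.2],-1],[[10,30,0],[0,0,-0.2],-1],[[10,30,0],[0,0,-0.2],-1],[[10,30,0],[0,0,-0.2],-1],[[10,30,0],[0,0,-0.2],-1],[[10,30,0],[0,0,-0.2],-1],[[10,30,0],[0,0,-0.2],-1],[[10,30,0],[0,0,-0.2],-1],[[10,30,0],[0,0,-0.2],-1],[[10,30,0],[0,0,-0.2],-1],[[10,30,0],[0,0,-0.2],-1],[[10,30,0],[0,0,-0.2],-1],[[10,30,0],[0,0,-0.2],-1],[[10,30,0],[0,0,-0.2],-1],[[10,30,0],[0,0,-0.2],-1],[[10,30,0],[0,0,-0.2],-1],[[10,30,0],[0,0,-0.2],-1],[[10,30,0],[0,0,-0.2],-1],[[10,30,0],[0,0,-0.2],-1]]' 40
```

```text
time_s: 1.77
eef_pos: [0.4177, -0.0239, 0.4045]
orientation: [2.072, 0.292, -2.072]
force: [-0.9, -0.9, -0.3]
finger_gap: -0.0
```

```bash
python3 -m inch '[[[10,28,0],[0,0,0],-1],[[10,28,0],[0,0,0],-1],[[10,28,0],[0,0,0],-1],[[10,28,0],[0,0,0],-1],[[10,28,0],[0,0,0],-1],[[10,28,0],[0,0,0],-1],[[10,28,0],[0,0,0],-1],[[10,28,0],[0,0,0],-1],[[10,28,0],[0,0,0],-1],[[10,20,0],[0,0,0],-1],[[0,5,0],[0,0,0],-1],[[0,0,0],[0,0,0],-1],[[0,0,0],[0,0,0],-1]]'
python3 - <<'E'
from workcell import status,capture
import cv2,pickle
s=status.sense();print(s["qpos"],s["eef_pos"],s["force"])
for n in ("wrist","top"):
    c=capture(n);cv2.imwrite(f"pics/{n}1.png",c["image"][:,:,::-1]);pickle.dump((s,c),open(f"{n}1.pkl","wb"))
    if n=="wrist":print({k:v for k,v in c.items() if k!="image"})
E
```

```text
time_s: 2.85
eef_pos: [0.5174, 0.2511, 0.4041]
orientation: [2.07, 0.292, -2.072]
force: [0.0, 0.1, -0.4]
finger_gap: 0.0001
[ 2.54777506e-01  7.22416970e-02  1.75308254e+00 -3.68227875e-04
  1.31763704e+00  1.54532772e+00] [0.51741879 0.25108137 0.4041206 ] [ 0.03816015  0.06200787 -0.40102794]
{'fx': 297.3186396354542, 'fy': 297.3186396354542, 'cx': 254.04398356911994, 'cy': 190.2646916398288, 'hand_eye': array([[ 1.40832494e-04, -3.24861698e-01,  9.45761523e-01,
         3.07208324e-02],
       [ 9.99999941e-01,  3.40692852e-04, -3.18837543e-05,
        -6.58554692e-04],
       [-3.11856380e-04,  9.45761472e-01,  3.24861727e-01,
        -8.35035059e-02],
       [ 0.00000000e+00,  0.00000000e+00,  0.00000000e+00,
         1.00000000e+00]])}
```

View pics/wrist1.png

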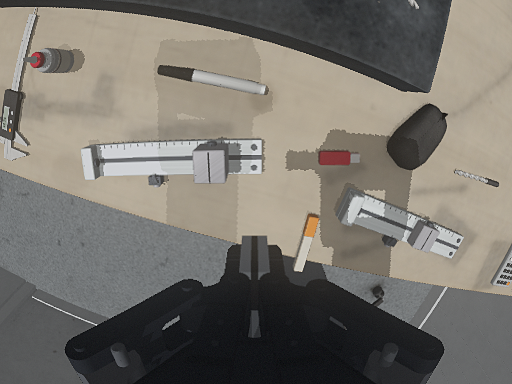

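The wrist view shows the tall stop at ~(210,160) with its line at x≈209. The clip is at ~(156,180), the end block at ~(90,160), and the rail is bare behind the stop out to 265. I'll measure from this view as well.

Run:
```python
import cv2,pickle
s,c=pickle.load(open("wrist1.pkl","rb"));c=c["image"][:,:,::-1]
cv2.imwrite("pics/wz.png",cv2.resize(c[130:195,75:275],None,fx=4,fy=4,interpolation=cv2.INTER_CUBIC))
```

```text
(no output)
```

View pics/wz.png

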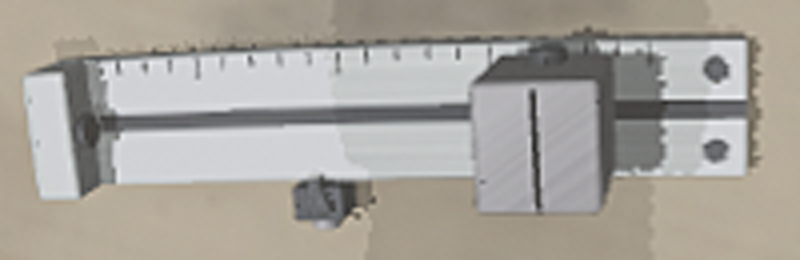

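```bash
cat >> h.py <<'E'
def wray(s,c,u,v,z):
    x,y=(u-c["cx"])/c["fx"],(v-c["cy"])/c["fy"];r=np.hypot(x,y)
    d=np.array([x/r*np.sin(r),y/r*np.sin(r),np.cos(r)]);H=c["hand_eye"]
    W=R.from_rotvec(s["orientation"]).as_matrix()
    e=W@H[:3,3]+s["eef_pos"];d=W@H[:3,:3]@d;return e+d*(z-e[2])/d[2]
ax=np.array([-.2776,.9607]);a0=np.array([.5435,.2496]);n=np.array([ax[1],-ax[0]])
def rl(p): return round((p[:2]-a0)@ax*1000,1),round((p[:2]-a0)@n*1000,1)
E
python3 - <<'E'
from h import *
s,c=pickle.load(open("wrist1.pkl","rb"))
for k,u,v,z in [("railend",748,38,.012),("railend2",748,174,.012),("line1",534,90,.06),("line2",539,212,.06),("toprear",613,80,.06),("toprear2",598,212,.06),("topfr",472,84,.06),("topfr2",478,211,.06),("tip",320,178,.018),("clipl",295,182,.018),("clipr",345,182,.018),("eb",25,74,.03),("eb2",44,198,.03)]:
    p=wray(s,c,*tz(u,v,75,130,4),z);print(k,p.round(4),rl(p))
E
```

```text
railend [0.5439 0.2496 0.012 ] (np.float64(-0.1), np.float64(0.4))
railend2 [0.5023 0.2374 0.012 ] (np.float64(-0.3), np.float64(-43.0))
line1 [0.5218 0.3046 0.06  ] (np.float64(58.9), np.float64(-5.6))
line2 [0.4885 0.2951 0.06  ] (np.float64(59.0), np.float64(-40.2))
toprear [0.5302 0.2846 0.06  ] (np.float64(37.3), np.float64(-3.1))
toprear2 [0.493  0.2792 0.06  ] (np.float64(42.4), np.float64(-40.3))
topfr [0.5189 0.3216 0.06  ] (np.float64(76.0), np.float64(-3.7))
topfr2 [0.484  0.3119 0.06  ] (np.float64(76.3), np.float64(-39.9))
tip [0.4653 0.3701 0.018 ] (np.float64(137.4), np.float64(-41.7))
clipl [0.4617 0.3783 0.018 ] (np.float64(146.3), np.float64(-42.9))
clipr [0.4663 0.3615 0.018 ] (np.float64(128.9), np.float64(-43.1))
eb [0.4769 0.4776 0.03  ] (np.float64(237.6), np.float64(-0.7))
eb2 [0.4359 0.4652 0.03  ] (np.float64(237.0), np.float64(-43.5))
```

```bash
python3 -m inch '[[[3,1,-15],[0,0,0],-1],[[0,0,-25],[0,0,0],-1],[[0,0,-25],[0,0,0],-1],[[0,0,-25],[0,0,0],-1],[[0,0,-25],[0,0,0],-1],[[0,0,-25],[0,0,0],-1],[[0,0,-25],[0,0,0],-1],[[0,0,-20],[0,0,0],-1],[[0,0,-13],[0,0,0],-1],[[0,0,-6],[0,0,0],-1],[[0,0,0],[0,0,0],-1],[[0,0,0],[0,0,0],-1]]'
python3 - <<'E'
from h import *
from workcell import status,capture
import cv2,pickle
s=status.sense();print(s["eef_pos"],s["force"],rl(s["eef_pos"]))
for n in ("wrist","scene"):
    c=capture(n);pickle.dump((s,c),open(f"{n}2.pkl","wb"))
    i=c["image"][:,:,::-1]
    i=i[100:260,60:300] if n=="wrist" else i[180:345,90:270]
    cv2.imwrite(f"pics/{n}2.png",cv2.resize(i,None,fx=3.3,fy=3.3,interpolation=cv2.INTER_CUBIC))
E
```

```text
time_s: 3.95
eef_pos: [0.5212, 0.2522, 0.2016]
orientation: [2.073, 0.292, -2.07]
force: [-0.1, 0.7, 0.6]
finger_gap: 0.0003
[0.52123413 0.25217106 0.20159506] [-0.09416402  0.68020587  0.58550272] (np.float64(8.7), np.float64(-20.7))
```

View pics/wrist2.png

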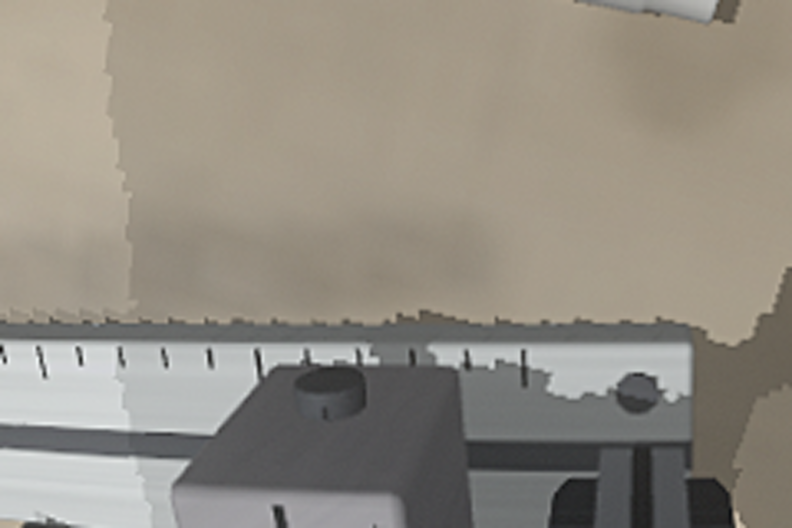

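View pics/scene2.png

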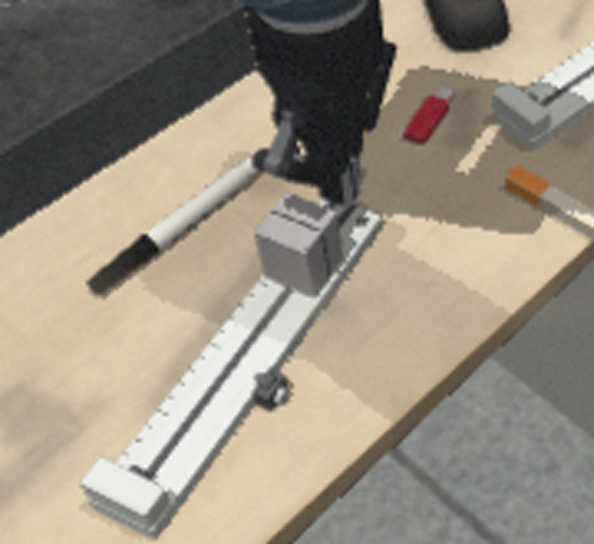

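The shut fingers are behind the block, over bare rail and clear of everything. I'll push partway and then measure again.

```bash
python3 -m inch '[[[-1.4,4.8,0],[0,0,0],-1],[[-1.4,4.8,0],[0,0,0],-1],[[-1.4,4.8,0],[0,0,0],-1],[[-1.4,4.8,0],[0,0,0],-1],[[-1.4,4.8,0],[0,0,0],-1],[[-1.4,4.8,0],[0,0,0],-1],[[-1.4,4.8,0],[0,0,0],-1],[[-1.4,4.8,0],[0,0,0],-1],[[-1.4,4.8,0],[0,0,0],-1],[[-1.4,4.8,0],[0,0,0],-1],[[-1.4,4.8,0],[0,0,0],-1],[[-1.4,4.8,0],[0,0,0],-1],[[0,0,0],[0,0,0],-1]]'
cat > look.py <<'E'
from h import *
from workcell import status,capture
import cv2,sys
k=sys.argv[1]
s=status.sense();print(s["eef_pos"],s["force"],rl(s["eef_pos"]))
for n in ("wrist","scene","top"):
    c=capture(n);pickle.dump((s,c),open(f"{n}{k}.pkl","wb"))
    i=c["image"][:,:,::-1]
    i={"wrist":i[180:300,60:300],"scene":i[230:345,110:220],"top":i[140:220,90:225]}[n]
    z={"wrist":3.3,"scene":5,"top":5.9}[n]
    cv2.imwrite(f"pics/{n}{k}.png",cv2.resize(i,None,fx=z,fy=z,interpolation=cv2.INTER_CUBIC))
E
python3 look.py 3
```

```text
time_s: 5.13
eef_pos: [0.504, 0.3105, 0.2012]
orientation: [2.071, 0.292, -2.07]
force: [-0.1, -2.6, 2.9]
finger_gap: 0.0001
[0.50404179 0.3104745  0.20122037] [-0.08480424 -2.59031268  2.92535106] (np.float64(69.4), np.float64(-21.0))
```

View pics/scene3.png

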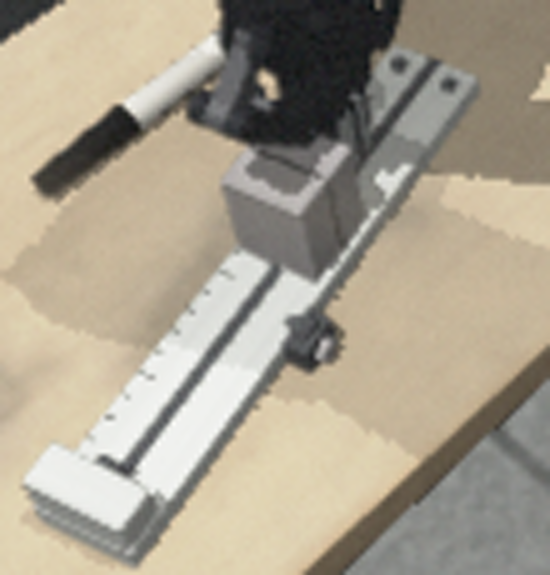

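View pics/wrist3.png

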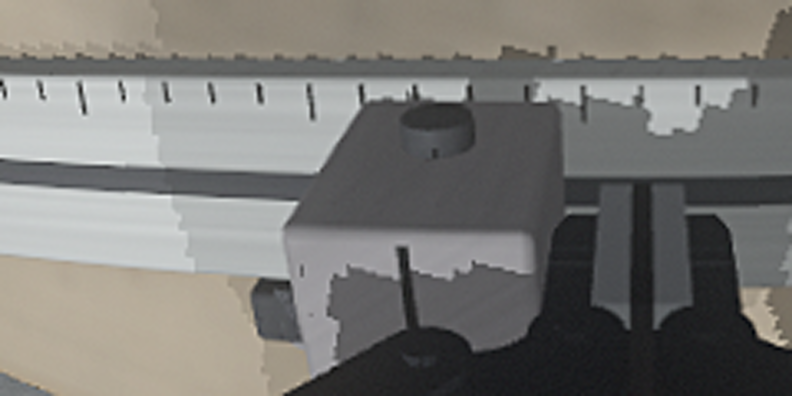

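View pics/top3.png

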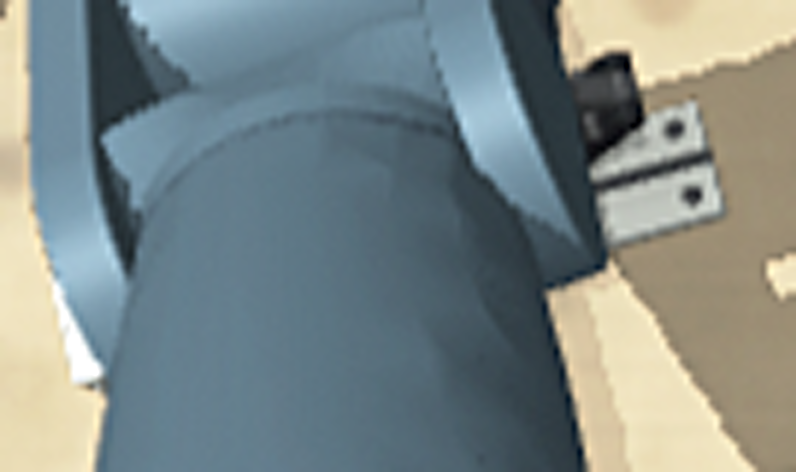

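Run:
```python
from h import *
s,c=pickle.load(open("wrist3.pkl","rb"))
for u,v in[(402,248),(408,285),(412,320)]: print("wline",rl(wray(s,c,*tz(u,v,60,180,3.3),.06)))
s,c=pickle.load(open("scene3.pkl","rb"))
for u,v in[(223,186),(302,215)]: print("front top edge S",rl(ray(c,*tz(u,v,110,230,5),.06)))
for u,v in[(242,152),(318,177)]: print("line S?",rl(ray(c,*tz(u,v,110,230,5),.06)))
```

```text
wline (np.float64(102.0), np.float64(-5.5))
wline (np.float64(101.8), np.float64(-11.5))
wline (np.float64(102.0), np.float64(-17.4))
front top edge S (np.float64(122.7), np.float64(-7.5))
front top edge S (np.float64(120.7), np.float64(-42.3))
line S? (np.float64(106.4), np.float64(-4.5))
line S? (np.float64(103.5), np.float64(-37.8))
```

The line is now at 102.0 mm along the rail from the wrist view, which agrees with TCP + 32.6 mm. The tip is at 137.5 mm, so about 35 mm remain. I'll push 28 mm more and look again.

```bash
python3 -m inch '[[[-1.1,3.84,0],[0,0,0],-1],[[-1.1,3.84,0],[0,0,0],-1],[[-1.1,3.84,0],[0,0,0],-1],[[-1.1,3.84,0],[0,0,0],-1],[[-1.1,3.84,0],[0,0,0],-1],[[-1.1,3.84,0],[0,0,0],-1],[[-1.1,3.84,0],[0,0,0],-1],[[0,0,0],[0,0,0],-1]]'
python3 look.py 4
```

```text
time_s: 5.95
eef_pos: [0.4962, 0.337, 0.2008]
orientation: [2.071, 0.292, -2.071]
force: [1.4, -2.7, 2.2]
finger_gap: 0.0001
[0.4962454  0.3369765  0.20076981] [ 1.39283843 -2.67122533  2.20497569] (np.float64(97.1), np.float64(-21.1))
```

View pics/wrist4.png

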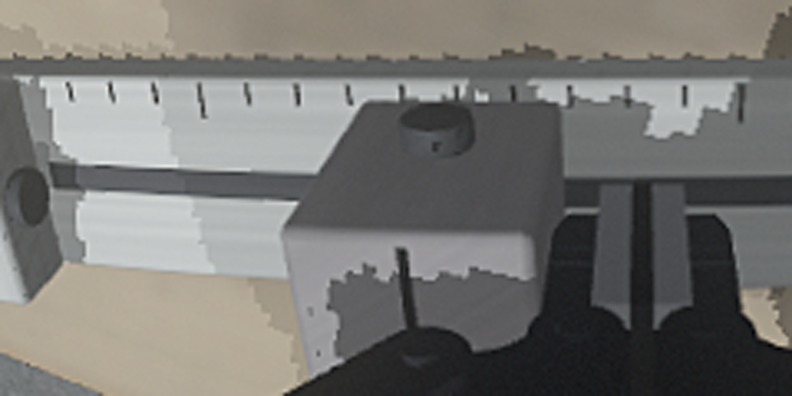

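View pics/scene4.png

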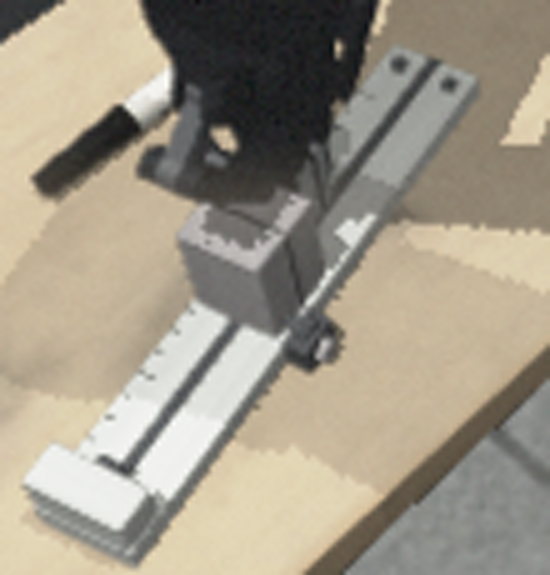

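The block geometry relative to the fingers is unchanged, so the line is at about 129.7 mm with 7.8 mm to go. I'll make three 2.5 mm nudges, back off and lift.

```bash
python3 -m inch '[[[-0.7,2.4,0],[0,0,0],-1],[[-0.7,2.4,0],[0,0,0],-1],[[-0.7,2.4,0],[0,0,0],-1],[[0,0,0],[0,0,0],-1],[[0,0,0],[0,0,0],-1]]'
python3 -c "
from h import *
from workcell import status
s=status.sense();print(rl(s['eef_pos']),s['force'])"
python3 -m inch '[[[2.8,-9.6,0],[0,0,0],-1],[[2.8,-9.6,0],[0,0,0],-1],[[2.8,-9.6,0],[0,0,0],-1],[[0,0,10],[0,0,0],-1],[[0,0,25],[0,0,0],-1],[[0,0,30],[0,0,0],-1],[[0,0,30],[0,0,0],-1],[[0,-10,30],[0,0,0],-1],[[0,-30,25],[0,0,0],-1],[[0,-30,25],[0,0,0],-1],[[0,-30,10],[0,0,0],-1],[[0,-10,0],[0,0,0],-1],[[0,0,0],[0,0,0],-1],[[0,0,0],[0,0,0],-1]]'
sed -i 's/i\[180:300,60:300\]/i[100:220,20:260]/' look.py; python3 look.py 5
```

```text
time_s: 6.52
eef_pos: [0.4942, 0.3439, 0.2008]
orientation: [2.072, 0.292, -2.071]
force: [1.5, -3.3, 2.5]
finger_gap: -0.0001
(np.float64(104.3), np.float64(-21.1)) [ 1.48382268 -3.32302331  2.45246877]
time_s: 7.68
eef_pos: [0.5023, 0.2051, 0.3852]
orientation: [2.071, 0.292, -2.073]
force: [0.2, 0.1, -0.9]
finger_gap: 0.0003
[0.50229404 0.20511735 0.38515739] [ 0.1983487   0.08439486 -0.9316461 ] (np.float64(-31.3), np.float64(-51.9))
```

View pics/wrist5.png

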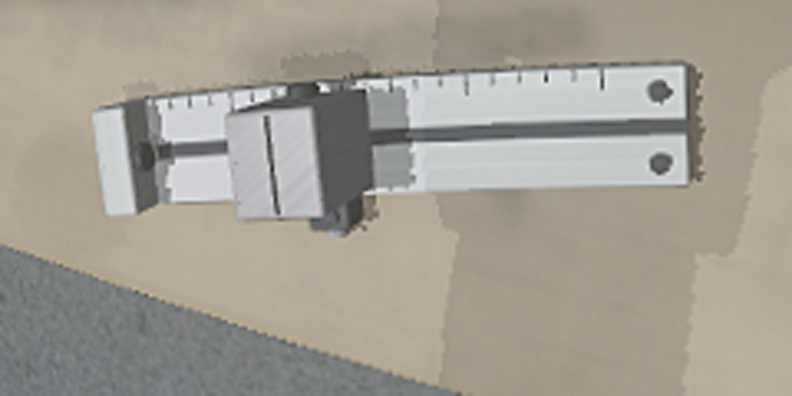

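View pics/scene5.png

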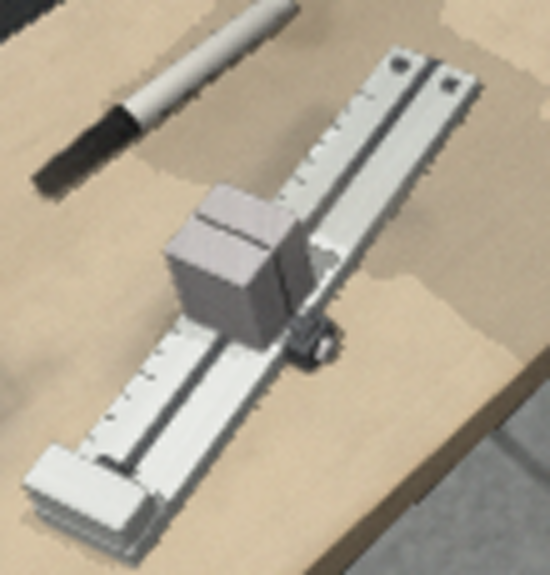

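View pics/top5.png

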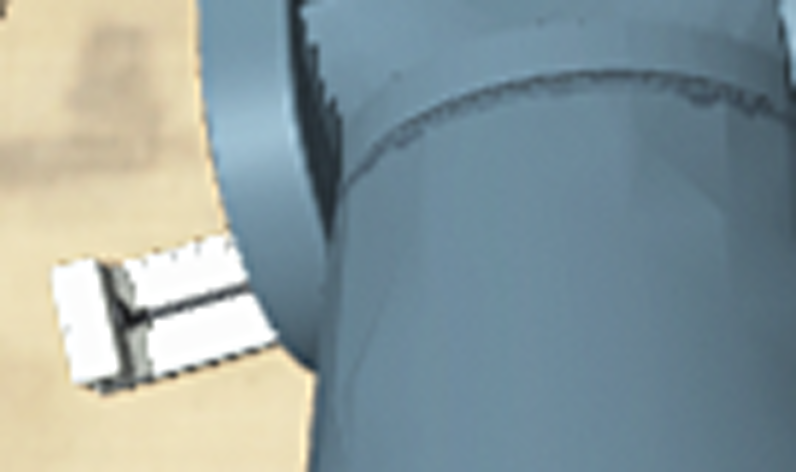

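Run:
```python
from h import *
s,c=pickle.load(open("wrist5.pkl","rb"))
for k,u,v,z in[("line",266,118,.06),("line",279,215,.06),("clip r",360,205,.018),("railend",686,65,.012)]: print(k,rl(wray(s,c,*tz(u,v,20,100,3.3),z)))
s,c=pickle.load(open("scene5.pkl","rb"))
for k,u,v,z in[("line",196,216,.06),("line",270,249,.06),("tip",296,322,.018)]: print(k,rl(ray(c,*tz(u,v,110,230,5),z)))
# same-pixel comparison of clip and low stop regions before/after
a=pickle.load(open("scene0.pkl","rb"))["image"].astype(int);b=c["image"].astype(int)
d=np.abs(a-b).max(2);print("low stop diff",d[168:215,265:320].mean(),"clip",d[295:305,169:180].mean())
import cv2
cv2.imwrite("pics/low.png",cv2.resize(np.hstack([a,b])[160:225,:,::-1][:, list(range(235,325))+list(range(747,837))].astype(np.uint8),None,fx=4,fy=4))
```

```text
line (np.float64(137.3), np.float64(-6.3))
line (np.float64(136.5), np.float64(-39.5))
clip r (np.float64(124.4), np.float64(-46.8))
railend (np.float64(0.1), np.float64(-0.2))
line (np.float64(138.4), np.float64(-6.7))
line (np.float64(138.4), np.float64(-40.4))
tip (np.float64(140.7), np.float64(-46.4))
low stop diff 25.478916827853 clip 7.236363636363636
```

View pics/low.png

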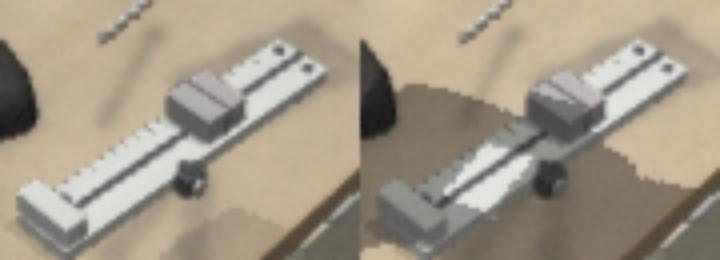

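The line stands at about 137–138 mm and the tip at about 137.5 mm. The low stop is unmoved and only its shadow differs. The gripper is clear and still, so I'm handing in.

```bash
python3 -c "
from workcell import ticket
print(ticket.finish_job())"
```

```text
the job is handed in; nothing more can be done
None
```

I pushed the taller stop (left rail) about 78 mm with the shut fingers, in three looked-at stages of small rows. I then backed off, lifted clear and handed the job in soon after 7.7 s; no verdict is reported.

**Line against tip:** along the rail, the scribed line reads 136.5–137.3 mm in the wrist view and 138.4 mm in the scene view. The tip measured 137.4 mm from the wrist and 138.4 mm from the top view. The scene view put it at 140.7 mm, but that pick was less certain. The line is therefore between level and about 4 mm short of the tip, inside the 12 mm limit.

**Other things:** the clip looks unmoved in the scene view. In the last wrist view, one rough pick of its partly hidden right edge read 124 mm, against 129 mm before. I put that down to a poor pick and did not resolve it. The lower stop looks unmoved; only the arm's shadow differs there. The top camera was blocked by the arm at the end, so it gave no final check.

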